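# Switch on the tracing light box

### The arm

A 7-joint arm with a two-finger parallel gripper is mounted at the origin on the work surface. World frame = base frame: x ahead of the robot, y to its left, z up, the work surface at z = 0. Lengths are in m, angles in rad, forces in N, time in s.
With the tool pointing down it reaches from about 0.4 to 0.875 m from the base axis. Payload 6.5 kg.
Tool frame: the origin (TCP) lies on the front face of the gripper's body, between the roots of the fingers; the fingertips stand 64 mm ahead of it and the grasp point (between the pads) lies ctrl.tcp_to_grasp ahead of it (ctrl.tcp_to_grasp is the distance from the TCP to the grasp point, in m); z points along the fingers, y is the line along which they close (so a half turn about z gives the same grasp; the last joint's range is limited). The gripper opens to 88 mm and grips with 3 to 60 N. Pads are 18 mm wide; open, the fingers measure 123 mm over their backs; the gripper's body (75 mm by 187 mm) begins 45 mm behind the grasp point.
Start: joints at [-1.251, 0.536, -0.004, 1.538, 0.003, 1.067, -0.071], TCP at [0.245, 0.602, 0.303] pointing down, gripper open.
Joint ranges: [-2.7, 2.7], [-0.37, 2.16], [-1.27, 1.26], [0.24, 2.4], [-1.31, 4.45], [0.19, 1.91], [-2.76, 2.76]. Speed limits (rad/s): [2.39, 2.39, 3.14, 3.14, 3.14, 3.14, 3.14].

### API

Orientations are given as a 3x3 rotation matrix whose columns are the frame's x, y, z axes.
In Python, from plant import ctrl gives the robot as it stands.
- The arm moves only by the tool step_arm, never from a script. Its argument "increments" is a list of rows, each an object with "jaw": the opening, from -1 (shut) to 1 (fully open); "slide": the shift along the tool's x, y, z in m, a list of three; "delta_rot": the turn, a rotation vector about the tool's x, y, z in rad, a list of three. A call has 1 to 20 rows; each row shifts and turns the commanded pose from where the row before left it, along the tool's axes as they then stand; what a row does not reach is not made up. A row lasts 1/8 s, in which the tool goes at most 62.5 mm and 10.7 degrees, less where a joint would pass 70% of its speed; a pose out of reach is approached as far as the arm can. A call with a gripper value outside its range is refused whole. The fingers move at their own pace and stop on an object; "newtons" is the grip in N (left out, the last holds). Time passes only in rows, so rows that do not move let the fingers close. It gives the time, the measured TCP pose, the force, the opening and the grip force at its end, in the units of the state.
- ctrl.get_state(): the state, without advancing time (a new reading comes with each control period).
- ctrl.grab_frame(name): name is "scene" or "top"; returns a dict with "pixels" (420x560x3 uint8, red, green, blue), "depth" (420x560 float32, m along the optical axis (not along the pixel's ray), 0 where there is no reading), "mtx" (3x3 intrinsics, pixels), "origin" and "rotation" of the camera in the world. Camera axes: x right, y up, looking along -z (the intrinsics and any distortion apply to the point x, -y, -z); pixel columns grow to the right and rows downward; lengths in m; the calibration is good to about 2 mm. A picture is of the moment at which its call begins.
- ctrl.sign_off(): hands the job in; it is judged then, once.
The state is a dict: "clock": time; "qpos": joint angles; "joint_vel": joint speeds; "joint_efforts": joint torques, N m; "tcp_pos": TCP position; "ee_rot": TCP orientation; "wrist_force": force on the tool from outside, world axes, zero at the start; "moment": the same for the moment, N m; "gripper_width": finger opening in m; "grasp_force": force on a finger pad.
Only numpy, scipy, OpenCV 4.12 (cv2) and the standard library are available. Lean on these libraries where they do the work, as an engineer would, in place of code of your own. Each camera call takes 0.05 s, during which the arm holds its last target. There are 200 camera calls.

### The job

Switch on the tracing light box: with the fingertips, gently press down the raised end of the wide rocker switch until it has tipped fully over, and only then press the square key fully down and let it come back up. Do not touch the round key or the narrow bar key, and leave the jar, cup, eraser and pencil where they are: nothing is to be picked up. Finish with the rocker still on and the hand clear.

Things in the scene. Friction and masses are not known exactly. Their poses are not given: they have to be found in the camera images.
- light_box: aluminium light box fixed to the table, 300 (x) x 380 (y) x 24 mm high, white tracing panel with a drawing. Origin: centre of its underside. Its +x points from control strip to panel. Rocker and three keys, all dark grey plastic, stand 70 mm apart in any order in a row along its y, at its x = -112 mm (the edge nearest the robot), with its yaw.
- rocker_unit: wide rocker switch: its fixed white surround, 56 (x) x 44 (y) x 3 mm. Origin: centre of the underside, on the light box's top, right under the rocker's pivot. The rocker is 36 mm wide (y), 48 mm long (x): two flat 24 mm faces that meet in a shallow V at the pivot, 10 mm above the box's top (34 mm above the table).
- rocker_press (a point): where to press: on the rocker's near (-x) face, mid-width, 20 mm out from the pivot. Off: this face slopes up outwards by 0.36 rad, its end about 8 mm above the pivot, the far face is level. On: this face is level (this point then 34 mm above the table) and the far end is up.
- rocker (a joint): the rocker's angle in rad: about 0 off (near end up), 0.36 fully on (near end down). It is held by friction only, stays where it is left and needs about 3 N at the end of its near face.
- square_key_unit: square key, 34 x 34 mm: its fixed white surround, 48 x 48 x 3 mm. Origin: centre of the surround's underside, on the light box's top (24 mm above the table), right under the middle of the key.
- square_key_top (a point): centre of that key's top face; 12 mm above the light box's top (36 mm above the table) when up, 6 mm lower when fully down.
- square_key (a joint): how far that key is pressed down, in m: 0 up, 0.006 fully down. A spring brings it back up; it takes about 1.5 N to start and 5 N when fully down.
- round_key_unit: round key, 36 mm in diameter, to be left alone: its fixed white surround, 48 x 48 x 3 mm. Origin: centre of the surround's underside, on the light box's top (24 mm above the table), right under the middle of the key.
- round_key_top (a point): centre of that key's top face; 12 mm above the light box's top (36 mm above the table) when up, 6 mm lower when fully down.
- round_key (a joint): how far that key is pressed down, in m: 0 up, 0.006 fully down. A spring brings it back up; it takes about 1.5 N to start and 5 N when fully down.
- bar_key_unit: narrow bar key, 40 (along the box's x) x 12 mm, to be left alone: its fixed white surround, 48 x 48 x 3 mm. Origin: centre of the surround's underside, on the light box's top (24 mm above the table), right under the middle of the key.
- bar_key_top (a point): centre of that key's top face; 12 mm above the light box's top (36 mm above the table) when up, 6 mm lower when fully down.
- bar_key (a joint): how far that key is pressed down, in m: 0 up, 0.006 fully down. A spring brings it back up; it takes about 1.5 N to start and 5 N when fully down.
- jar: empty glass jar without lid, 64 mm across, 75 mm high, loose on the table beyond one end of the control strip. Origin: centre of its underside.
- cup: white china cup without handle, 60 mm across, 60 mm high, loose on the table beyond the other end of the strip. Origin: centre of its underside.
- eraser: beige eraser, 22 x 45 x 13 mm, loose on the light box just past the controls. Origin: centre of its underside.
- pencil: flat wooden pencil, 12 mm wide, 162 mm long along its y, 8 mm high, loose on the tracing panel. Origin: centre of its underside.

How it is judged:
On the way, in this order (a step that is already met when the one before it is completed fails the run):
1. the fingers touch the rocker (contact force between the fingers and rocker_unit above 0.5 N and value of joint rocker below 0.3 rad), for 0.02 s.
2. the rocker's near end is pressed down until it is fully over (over 0.31 rad) while the square key is up (value of joint rocker above 0.31 rad and value of joint square_key below 0.0015 m), for 0.1 s.
3. with the rocker on, the square key is pressed fully down (more than 4.5 of 6 mm) (value of joint rocker above 0.3 rad and value of joint square_key above 0.0045 m and contact force between the fingers and square_key_unit above 0.5 N), for 0.05 s.
At the end, for the whole second after the job is handed in: The rocker rests on (over 0.30 rad of 0.36), all three keys are up (within 1.5 mm), and jar, cup, eraser and pencil are at rest within 12 mm of where they stood (value of joint rocker above 0.3 rad and value of joint each of square_key, round_key, bar_key below 0.0015 m and distance of each of jar, cup, eraser, pencil from where it was at the start of the episode below 0.012 m and linear speed of each of jar, cup, eraser, pencil below 0.02 m/s); the robot touches nothing.
It fails at once if the square key is pressed (over 2 mm) while the rocker is not yet on (under 0.28 rad) (value of joint square_key above 0.002 m and value of joint rocker below 0.28 rad).
It fails at once if the round key or the bar key is touched (over 1 N) or pressed (over 1.5 mm) (value of joint any of round_key, bar_key above 0.0015 m or contact force between any of the fingers, the arm and round_key_unit above 1 N or contact force between any of the fingers, the arm and bar_key_unit above 1 N).
It fails at once if the jar, cup, eraser or pencil is pushed, lifted or carried more than 12 mm, or touched with over 2 N (distance of any of jar, cup, eraser, pencil from where it was at the start of the episode above 0.012 m or contact force between any of the fingers, the arm and jar above 2 N or contact force between any of the fingers, the arm and cup above 2 N or contact force between any of the fingers, the arm and eraser above 2 N or contact force between any of the fingers, the arm and pencil above 2 N).
It fails at once if the rocker or the square key is pressed with more than 30 N (contact force between any of the fingers, the arm and rocker_unit above 30 N or contact force between any of the fingers, the arm and square_key_unit above 30 N).
It also fails if it takes over 40 s, if anything falls off the work surface, if the arm or the gripper's body presses on something with over 40 N, if the wrist force passes 120 N, or if a joint passes its speed limit or range.

## Working session

There is one attempt and no reset: what is moved stays moved. The work goes in short steps, Python scripts to look and compute and a tool call to move; the robot and the scene stay as the last step left them, time stands still between calls to the robot, and variables do not carry over. Pictures are saved under pics/ and viewed, at most 10 in all, crops included, and the job is handed in when it is done.

Besides the shell and the picture viewer there is one more tool, called after "Emit:" by a JSON object that holds its "name" and its "arguments". step_arm: Moves the arm, as the interface text tells. Its arguments: {"type":"object","properties":{"increments":{"type":"array"},"newtons":{"type":"number"}},"required":["increments"]}

```bash
mkdir -p pics
cat > h.py <<'E'
import numpy as np, cv2
from plant import ctrl
def world(f,us,vs):
    K=f["mtx"];d=f["depth"];out=[]
    for u,v in zip(us,vs):
        z=float(d[int(v),int(u)])
        p=np.array([(u-K[0,2])/K[0,0]*z,-(v-K[1,2])/K[1,1]*z,-z])
        out.append(np.array(f["rotation"])@p+np.array(f["origin"]))
    return np.array(out)
def cloud(f):
    K=f["mtx"];d=f["depth"];v,u=np.indices(d.shape)
    p=np.stack([(u-K[0,2])/K[0,0]*d,-(v-K[1,2])/K[1,1]*d,-d],-1)
    return p@np.array(f["rotation"]).T+np.array(f["origin"])
E
python3 - <<'E'
from h import *
for n in("top","scene"):
    f=ctrl.grab_frame(n);cv2.imwrite(f"pics/{n}0.png",f["pixels"][:,:,::-1]);np.savez(f"{n}0.npz",**f)
    print(n,f["origin"],f["rotation"],f["mtx"],[k for k in f])
s=ctrl.get_state();print(s["clock"],s["tcp_pos"],s["ee_rot"],s["gripper_width"],ctrl.tcp_to_grasp)
E
```

```text
top [0.44207207 0.02311004 0.94571021] [[ 0.00584148  0.98191716 -0.18922096]
 [-0.99988477  0.00838676  0.01265344]
 [ 0.01401158  0.18912524  0.981853  ]] [[419.23589916   0.         285.75809391]
 [  0.         419.23589916 214.4084076 ]
 [  0.           0.           1.        ]] ['pixels', 'depth', 'mtx', 'origin', 'rotation']
scene [ 1.13944902 -0.20340118  0.82103551] [[ 0.37715922 -0.744425    0.55098307]
 [ 0.92597004  0.29142055 -0.24011155]
 [ 0.01817725  0.6007541   0.79922719]] [[500.66983323   0.         278.90135109]
 [  0.         500.66983323 206.13982966]
 [  0.           0.           1.        ]] ['pixels', 'depth', 'mtx', 'origin', 'rotation']
0.1 [0.24443285 0.60182033 0.3019746 ] [[-9.26521398e-01  3.76241800e-01 -4.55481175e-04]
 [ 3.76242058e-01  9.26520307e-01 -1.42607548e-03]
 [-1.14536646e-04 -1.49266062e-03 -9.99998879e-01]] 0.08791889934147339 0.0453
```

View pics/top0.png

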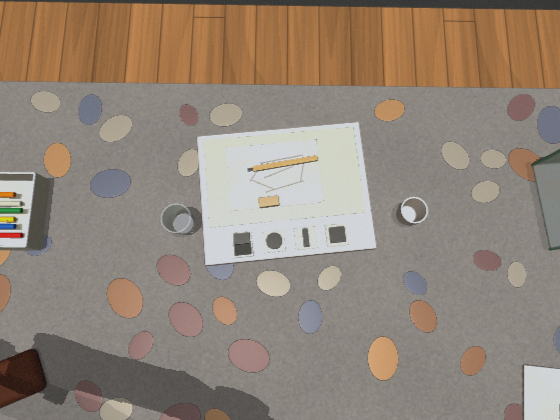

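View pics/scene0.png

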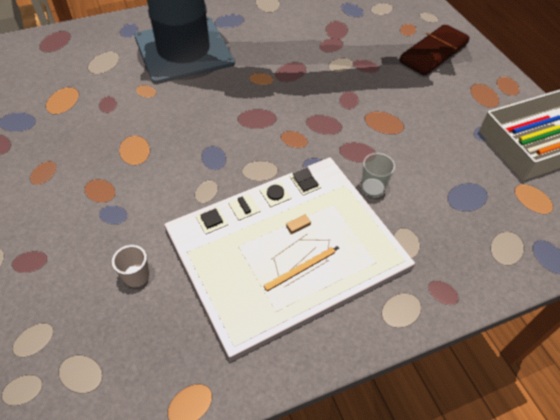

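The top view shows the rocker at (242,243), round key at (274,240), bar key at (306,237) and square key at (337,235). The jar is at (180,220) and the cup at (413,211). I'll measure these now.

Run:
```python
from h import *
for n,box in(("top",(222,355,225,262)),("scene",(190,325,165,235))):
    f=dict(np.load(f"{n}0.npz"));P=cloud(f);g=f["pixels"].max(2)
    u0,u1,v0,v1=box
    m=np.zeros(g.shape,np.uint8);m[v0:v1,u0:u1]=g[v0:v1,u0:u1]<95
    k,l,st,c=cv2.connectedComponentsWithStats(m)
    for i in range(1,k):
        if st[i,4]<30: continue
        p=P[(l==i)&(f["depth"]>0)]; p=p[(p[:,2]>.02)&(p[:,2]<.06)]
        print(n,c[i].round(1),st[i,4],"med",np.median(p,0).round(4),"z10/90",np.percentile(p[:,2],[10,90]).round(4),"bbox mid",((p.min(0)+p.max(0))/2).round(4))
    # box top: bright pixels with z ~ .024
    b=(P[...,2]>.018)&(P[...,2]<.034)&(np.abs(P[...,1]-.08)<.3)&(P[...,0]>.3)&(P[...,0]<.75)
    q=P[b][:,:2].astype(np.float32);r=cv2.minAreaRect(q);print(n,"box",r,np.median(P[b][:,2]))
```

```text
top [340.7 230.1] 31 med [ 0.5833 -0.1099  0.0371] z10/90 [0.0348 0.0385] bbox mid [ 0.5832 -0.1071  0.0369]
top [242.5 248.6] 175 med [0.54   0.1044 0.0381] z10/90 [0.0344 0.0415] bbox mid [0.5412 0.1048 0.0352]
top box ((0.6431765556335449, 0.047149598598480225), (0.24501483142375946, 0.45123299956321716), 5.867671489715576) 0.02514874210379109
scene [305.3 180. ] 300 med [0.5542 0.1084 0.0343] z10/90 [0.0319 0.0377] bbox mid [0.5538 0.1077 0.0346]
scene [275.  192.5] 183 med [0.5639 0.0384 0.0349] z10/90 [0.0329 0.0369] bbox mid [0.5615 0.0384 0.033 ]
scene [243.8 205.2] 85 med [ 0.5714 -0.0306  0.0346] z10/90 [0.0326 0.0367] bbox mid [ 0.5686 -0.0304  0.0344]
scene [211.1 218.6] 242 med [ 0.5777 -0.1     0.0348] z10/90 [0.0324 0.0369] bbox mid [ 0.5762 -0.0999  0.0329]
scene box ((0.6428252458572388, 0.04889298975467682), (0.24527564644813538, 0.45191559195518494), 5.917558193206787) 0.023675206436152174
```

Run:
```python
from h import *
for n,box in(("top",(222,355,222,262)),("scene",(190,325,165,235))):
    f=dict(np.load(f"{n}0.npz"));P=cloud(f);g=f["pixels"].max(2)
    u0,u1,v0,v1=box
    for t in(110,130):
        m=np.zeros(g.shape,np.uint8);m[v0:v1,u0:u1]=g[v0:v1,u0:u1]<t
        k,l,st,c=cv2.connectedComponentsWithStats(m)
        for i in range(1,k):
            if st[i,4]<60: continue
            p=P[(l==i)]; p=p[(p[:,2]>.029)&(p[:,2]<.06)]
            r=cv2.minAreaRect(p[:,:2].astype(np.float32))
            print(n,t,c[i].round(1),len(p),"mean",p.mean(0).round(4),"rect",np.round(r[0],4),np.round(r[1],3),round(r[2],1))
    # box top outline by full xy
    x,y=np.meshgrid([0],[0])
    b=((P[...,2]>.017)&(P[...,2]<.040)&(P[...,0]>.4)&(P[...,0]<.9)&(np.abs(P[...,1]-.02)<.27)).astype(np.uint8)
    k,l,st,c=cv2.connectedComponentsWithStats(cv2.morphologyEx(b,cv2.MORPH_OPEN,np.ones((5,5))))
    i=1+st[1:,4].argmax();q=P[l==i];r=cv2.minAreaRect(q[:,:2].astype(np.float32));print("box",r,np.median(q[:,2]))
    for nm,(a,bb,cc,d) in {"jar":(.5,.75,.16,.3),"cup":(.5,.75,-.4,-.2)}.items():
        q=P[(P[...,2]>.03)&(P[...,2]<.1)&(P[...,0]>a)&(P[...,0]<bb)&(P[...,1]>cc)&(P[...,1]<d)]
        if len(q):print(nm,len(q),q.min(0).round(3),q.max(0).round(3))
```

```text
top 110 [337.1 234.4] 219 mean [ 0.5735 -0.1014  0.0365] rect [ 0.5742 -0.1016] [0.033 0.033] 6.9
top 110 [305.6 237.4] 81 mean [ 0.5663 -0.0324  0.0366] rect [ 0.5661 -0.0323] [0.038 0.01 ] 5.6
top 110 [242.2 244.9] 268 mean [0.549  0.1059 0.0371] rect [0.5514 0.1066] [0.046 0.034] 6.1
top 110 [274.1 240.4] 186 mean [0.5593 0.0366 0.0367] rect [0.5592 0.0368] [0.033 0.031] 0.5
top 130 [337.  234.2] 240 mean [ 0.5739 -0.1011  0.0364] rect [ 0.5746 -0.1017] [0.034 0.035] 6.6
top 130 [305.5 237.5] 89 mean [ 0.5659 -0.0319  0.0366] rect [ 0.566  -0.0316] [0.038 0.011] 5.2
top 130 [242.  243.6] 346 mean [0.5517 0.1065 0.0365] rect [0.5523 0.1069] [0.048 0.035] 6.1
top 130 [273.8 240.5] 200 mean [0.5592 0.0374 0.0367] rect [0.5592 0.0378] [0.033 0.033] 0.5
top 130 [300.5 256. ] 0 mean [nan nan nan] rect [0. 0.] [0. 0.] 0.0
box ((0.6750745177268982, 0.015080809593200684), (0.3007538914680481, 0.38053613901138306), 6.146487712860107) 0.025211182953074007
jar 458 [0.57  0.184 0.03 ] [0.632 0.275 0.079]
cup 381 [ 0.596 -0.295  0.03 ] [ 0.654 -0.235  0.065]
scene 110 [304.8 179.5] 329 mean [0.
[... 348 characters left out ...]
5.4
scene 130 [304.7 179.2] 351 mean [0.5528 0.1081 0.035 ] rect [0.5525 0.1082] [0.049 0.036] 5.9
scene 130 [275.1 192.1] 201 mean [0.5617 0.039  0.0349] rect [0.5609 0.0392] [0.032 0.035] 67.9
scene 130 [243.7 205.1] 104 mean [ 0.5696 -0.0306  0.0347] rect [ 0.5678 -0.0306] [0.039 0.012] 4.6
scene 130 [211.1 218.5] 260 mean [ 0.5769 -0.0999  0.0348] rect [ 0.5754 -0.1001] [0.036 0.034] 6.6
box ((0.6746144890785217, 0.016669929027557373), (0.3015860319137573, 0.38076987862586975), 6.1169843673706055) 0.02360359417878921
jar 889 [0.569 0.213 0.03 ] [0.633 0.277 0.077]
cup 717 [ 0.595 -0.294  0.03 ] [ 0.656 -0.235  0.062]<stdin>:12: RuntimeWarning: Mean of empty slice.
  ret = um.true_divide(
```

Box centre is at (0.675, 0.016) with yaw 6.1°, which matches both cameras and the given sizes. That puts the rocker pivot at (0.552, 0.108) and the square key at (0.5746, -0.1005). I'll close the fingers, align them and move above the rocker's near face.

Emit:
{"name": "step_arm", "arguments": {"increments": [{"jaw": -1,"slide": [0,0,0],"delta_rot": [0,0,-0.164]},{"jaw": -1,"slide": [0,0,0],"delta_rot": [0,0,-0.164]},{"jaw": -1,"slide": [0,0,0],"delta_rot": [0,0,-0.164]},{"jaw": -1,"slide": [-0.017,-0.0374,0],"delta_rot": [0,0,0]},{"jaw": -1,"slide": [-0.017,-0.0374,0],"delta_rot": [0,0,0]},{"jaw": -1,"slide": [-0.017,-0.0374,0],"delta_rot": [0,0,0]},{"jaw": -1,"slide": [-0.017,-0.0374,0],"delta_rot": [0,0,0]},{"jaw": -1,"slide": [-0.017,-0.0374,0],"delta_rot": [0,0,0]},{"jaw": -1,"slide": [-0.017,-0.0374,0],"delta_rot": [0,0,0]},{"jaw": -1,"slide": [-0.017,-0.0374,0],"delta_rot": [0,0,0]},{"jaw": -1,"slide": [-0.017,-0.0374,0],"delta_rot": [0,0,0]},{"jaw": -1,"slide": [-0.017,-0.0374,0],"delta_rot": [0,0,0]},{"jaw": -1,"slide": [-0.017,-0.0374,0],"delta_rot": [0,0,0]},{"jaw": -1,"slide": [-0.017,-0.0374,0],"delta_rot": [0,0,0]},{"jaw": -1,"slide": [-0.017,-0.0374,0],"delta_rot": [0,0,0]},{"jaw": -1,"slide": [-0.017,-0.0374,0],"delta_rot": [0,0,0]},{"jaw": -1,"slide": [-0.017,-0.0374,0],"delta_rot": [0,0,0]},{"jaw": -1,"slide": [0,0,0],"delta_rot": [0,0,0]}], "newtons": 10}}

```text
clock: 2.35
tcp_pos: [0.5378, 0.1031, 0.3024]
ee_rot: [[-0.995, -0.1, 0.0], [-0.1, 0.995, -0.002], [0.0, -0.002, -1.0]]
wrist_force: [-1.0, 0.2, -0.3]
gripper_width: 0.0003
grasp_force: 0.0
```

Emit:
{"name": "step_arm", "arguments": {"increments": [{"jaw": -1,"slide": [0.002,0.0036,0.03],"delta_rot": [0,0,-0.007]},{"jaw": -1,"slide": [0,0,0.035],"delta_rot": [0,0,0]},{"jaw": -1,"slide": [0,0,0.035],"delta_rot": [0,0,0]},{"jaw": -1,"slide": [0,0,0.035],"delta_rot": [0,0,0]},{"jaw": -1,"slide": [0,0,0.03],"delta_rot": [0,0,0]},{"jaw": -1,"slide": [0,0,0.015],"delta_rot": [0,0,0]},{"jaw": -1,"slide": [0,0,0],"delta_rot": [0,0,0]}]}}

```text
clock: 3.22
tcp_pos: [0.5337, 0.1107, 0.1221]
ee_rot: [[-0.994, -0.114, -0.002], [-0.114, 0.994, -0.0], [0.002, 0.0, -1.0]]
wrist_force: [1.1, -0.2, 0.8]
gripper_width: 0.0002
grasp_force: 0.0
```

Run:
```python
from h import *
f=ctrl.grab_frame("scene");cv2.imwrite("pics/s1.png",cv2.resize(f["pixels"][90:260,170:390,::-1],None,fx=3,fy=3))
s=ctrl.get_state();print(s["tcp_pos"],s["wrist_force"])
```

```text
[0.53445596 0.11062351 0.12304711] [-0.03079324 -0.11168132  0.06520312]
```

View pics/s1.png

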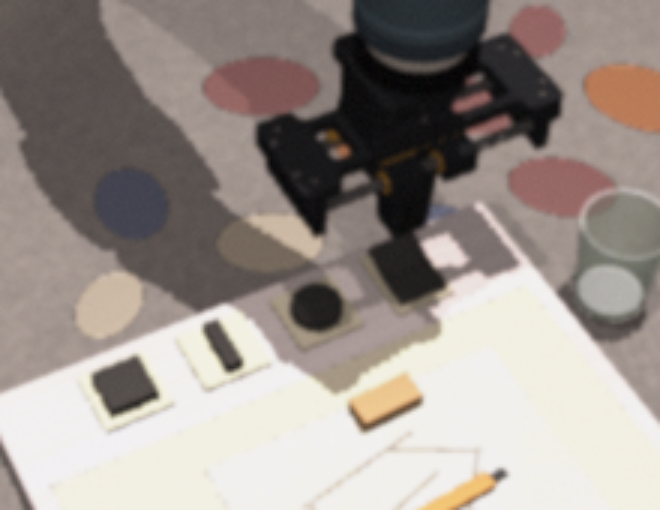

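The fingertips hang over the rocker's near face (crop ~405,225), clear of the round key at (317,305). I'll correct y by 4 mm and descend slowly.

Emit:
{"name": "step_arm", "arguments": {"increments": [{"jaw": -1,"slide": [0,-0.004,0.007],"delta_rot": [0,0,0]},{"jaw": -1,"slide": [0,0,0.004],"delta_rot": [0,0,0]},{"jaw": -1,"slide": [0,0,0.002],"delta_rot": [0,0,0]},{"jaw": -1,"slide": [0,0,0.002],"delta_rot": [0,0,0]},{"jaw": -1,"slide": [0,0,0.002],"delta_rot": [0,0,0]},{"jaw": -1,"slide": [0,0,0.001],"delta_rot": [0,0,0]},{"jaw": -1,"slide": [0,0,0],"delta_rot": [0,0,0]}]}}

```text
clock: 4.15
tcp_pos: [0.5347, 0.1062, 0.1047]
ee_rot: [[-0.994, -0.113, -0.0], [-0.113, 0.994, -0.0], [0.0, 0.0, -1.0]]
wrist_force: [-1.4, 0.0, 1.5]
gripper_width: 0.0005
grasp_force: 0.9
```

Emit:
{"name": "step_arm", "arguments": {"increments": [{"jaw": -1,"slide": [0,0,0.001],"delta_rot": [0,0,0]},{"jaw": -1,"slide": [0,0,0.001],"delta_rot": [0,0,0]},{"jaw": -1,"slide": [0,0,0.001],"delta_rot": [0,0,0]},{"jaw": -1,"slide": [0,0,0.001],"delta_rot": [0,0,0]},{"jaw": -1,"slide": [0,0,0.001],"delta_rot": [0,0,0]},{"jaw": -1,"slide": [0,0,0.001],"delta_rot": [0,0,0]},{"jaw": -1,"slide": [0,0,0],"delta_rot": [0,0,0]}]}}

```text
clock: 5.03
tcp_pos: [0.5353, 0.1062, 0.0987]
ee_rot: [[-0.994, -0.113, 0.001], [-0.113, 0.994, 0.0], [-0.001, -0.0, -1.0]]
wrist_force: [-0.3, 0.2, -0.2]
gripper_width: 0.0008
grasp_force: 0.0
```

Emit:
{"name": "step_arm", "arguments": {"increments": [{"jaw": -1,"slide": [0,0,0.0005],"delta_rot": [0,0,0]},{"jaw": -1,"slide": [0,0,0.0005],"delta_rot": [0,0,0]},{"jaw": -1,"slide": [0,0,0],"delta_rot": [0,0,0]}]}}

```text
clock: 5.4
tcp_pos: [0.5355, 0.1062, 0.0984]
ee_rot: [[-0.994, -0.113, 0.001], [-0.113, 0.994, 0.0], [-0.001, 0.0, -1.0]]
wrist_force: [-1.9, 0.0, 7.2]
gripper_width: 0.0003
grasp_force: 3.7
```

Run:
```python
from h import *
f=ctrl.grab_frame("scene");cv2.imwrite("pics/s2.png",cv2.resize(f["pixels"][130:230,230:350,::-1],None,fx=5,fy=5))
s=ctrl.get_state();print(s["tcp_pos"],s["wrist_force"],s["moment"])
```

```text
[0.53547265 0.10622348 0.09841708] [-1.62164142 -0.48803439  7.03640505] [-0.06016131  0.40935994 -0.01244453]
```

View pics/s2.png

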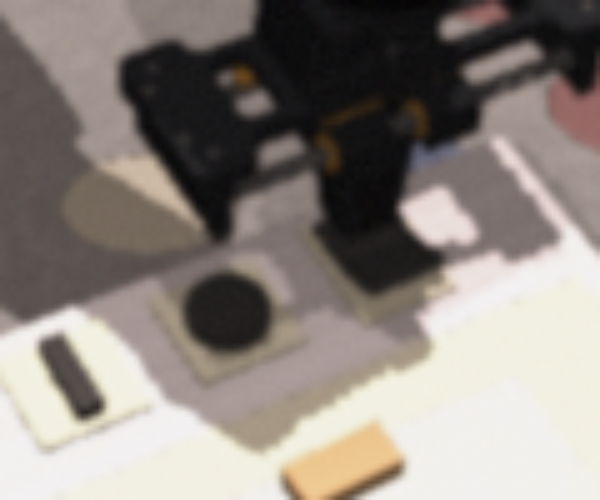

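The fingers are on the near face and the far end (≈400,270) has risen. The force reached 7 N at the stop height. I'll press a little more, then lift and check.

Emit:
{"name": "step_arm", "arguments": {"increments": [{"jaw": -1,"slide": [0,0,0.0005],"delta_rot": [0,0,0]},{"jaw": -1,"slide": [0,0,0],"delta_rot": [0,0,0]},{"jaw": -1,"slide": [0,0,-0.005],"delta_rot": [0,0,0]},{"jaw": -1,"slide": [0,0,-0.02],"delta_rot": [0,0,0]},{"jaw": -1,"slide": [0,0,-0.03],"delta_rot": [0,0,0]},{"jaw": -1,"slide": [0,0,-0.03],"delta_rot": [0,0,0]},{"jaw": -1,"slide": [0,-0.04,0],"delta_rot": [0,0,0]},{"jaw": -1,"slide": [0,-0.04,0],"delta_rot": [0,0,0]},{"jaw": -1,"slide": [0,-0.04,0],"delta_rot": [0,0,0]},{"jaw": -1,"slide": [0,-0.04,0],"delta_rot": [0,0,0]},{"jaw": -1,"slide": [-0.017,-0.05,0],"delta_rot": [0,0,0]},{"jaw": -1,"slide": [0,0,0],"delta_rot": [0,0,0]},{"jaw": -1,"slide": [0,0,0],"delta_rot": [0,0,0]}]}}

```text
clock: 7.08
tcp_pos: [0.5753, -0.0999, 0.182]
ee_rot: [[-0.994, -0.113, -0.0], [-0.113, 0.994, 0.001], [0.0, 0.001, -1.0]]
wrist_force: [-0.1, 0.9, -1.3]
gripper_width: 0.0002
grasp_force: 0.0
```

Run:
```python
from h import *
s=ctrl.get_state();print(s["clock"],s["tcp_pos"],s["ee_rot"],s["wrist_force"])
f=ctrl.grab_frame("scene");P=cloud(f);cv2.imwrite("pics/s3.png",cv2.resize(f["pixels"][130:260,180:350,::-1],None,fx=4,fy=4))
yaw=.107;R=np.array([[np.cos(yaw),-np.sin(yaw)],[np.sin(yaw),np.cos(yaw)]])
q=(P[...,:2]-[.5522,.1083])@R
for lo in np.arange(-.022,.022,.006):
    m=(q[...,0]>lo)&(q[...,0]<lo+.006)&(abs(q[...,1])<.014)&(P[...,2]<.06);print(round(lo+.003,3),m.sum(),np.median(P[m][:,2]).round(4))
```

```text
7.075 [ 0.57526555 -0.09991131  0.18198077] [[-9.93582058e-01 -1.13112966e-01 -3.89143137e-04]
 [-1.13113208e-01  9.93581880e-01  6.70456350e-04]
 [ 3.10808264e-04  7.10170628e-04 -9.99999700e-01]] [-0.08587639  0.89754092 -1.29582964]
-0.019 31 0.0335
-0.013 32 0.033
-0.007 29 0.0334
-0.001 29 0.0332
0.005 20 0.0353
0.011 24 0.0375
0.017 46 0.0383
0.023 64 0.0367
```

View pics/s3.png

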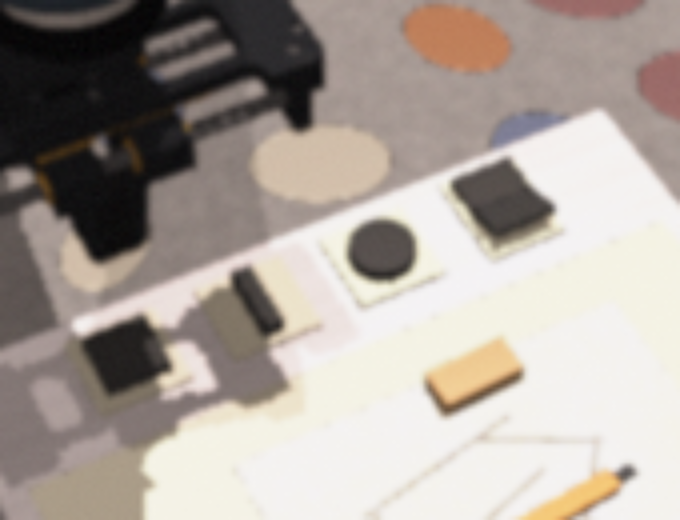

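The rocker is on: its near face (≈485,180) is level at 33 mm and the far end (≈525,205) is up. The tips hang over the square key (≈125,355). Next is the key press.

Emit:
{"name": "step_arm", "arguments": {"increments": [{"jaw": -1,"slide": [0,0,0.03],"delta_rot": [0,0,0]},{"jaw": -1,"slide": [0,0,0.03],"delta_rot": [0,0,0]},{"jaw": -1,"slide": [0,0,0.015],"delta_rot": [0,0,0]},{"jaw": -1,"slide": [0,0,0.003],"delta_rot": [0,0,0]},{"jaw": -1,"slide": [0,0,0.003],"delta_rot": [0,0,0]},{"jaw": -1,"slide": [0,0,0.002],"delta_rot": [0,0,0]},{"jaw": -1,"slide": [0,0,0.002],"delta_rot": [0,0,0]},{"jaw": -1,"slide": [0,0,0.002],"delta_rot": [0,0,0]},{"jaw": -1,"slide": [0,0,0.001],"delta_rot": [0,0,0]},{"jaw": -1,"slide": [0,0,0],"delta_rot": [0,0,0]}]}}

```text
clock: 8.38
tcp_pos: [0.5761, -0.1005, 0.0946]
ee_rot: [[-0.994, -0.113, 0.001], [-0.113, 0.994, -0.0], [-0.001, -0.0, -1.0]]
wrist_force: [0.6, 0.3, 4.1]
gripper_width: 0.0005
grasp_force: 2.5
```

Emit:
{"name": "step_arm", "arguments": {"increments": [{"jaw": -1,"slide": [0,0,0.0005],"delta_rot": [0,0,0]},{"jaw": -1,"slide": [0,0,0.0005],"delta_rot": [0,0,0]},{"jaw": -1,"slide": [0,0,0],"delta_rot": [0,0,0]}]}}

```text
clock: 8.75
tcp_pos: [0.5761, -0.1005, 0.0943]
ee_rot: [[-0.994, -0.113, 0.001], [-0.113, 0.994, 0.0], [-0.001, -0.0, -1.0]]
wrist_force: [-1.9, 0.5, 13.6]
gripper_width: 0.0003
grasp_force: 6.6
```

The tips have bottomed at 30.3 mm with 13.6 N, so the key is fully down. I'll lift clear.

Emit:
{"name": "step_arm", "arguments": {"increments": [{"jaw": -1,"slide": [0,0,-0.005],"delta_rot": [0,0,0]},{"jaw": -1,"slide": [0,0,-0.02],"delta_rot": [0,0,0]},{"jaw": -1,"slide": [0,0,-0.03],"delta_rot": [0,0,0]},{"jaw": -1,"slide": [0,0,-0.03],"delta_rot": [0,0,0]},{"jaw": -1,"slide": [0.03,0,-0.03],"delta_rot": [0,0,0]},{"jaw": -1,"slide": [0.03,0,-0.03],"delta_rot": [0,0,0]},{"jaw": -1,"slide": [0.02,0,0],"delta_rot": [0,0,0]},{"jaw": -1,"slide": [0,0,0],"delta_rot": [0,0,0]},{"jaw": -1,"slide": [0,0,0],"delta_rot": [0,0,0]},{"jaw": -1,"slide": [0,0,0],"delta_rot": [0,0,0]}]}}

```text
clock: 10.0
tcp_pos: [0.4966, -0.1093, 0.238]
ee_rot: [[-0.994, -0.114, -0.0], [-0.114, 0.994, 0.0], [0.0, 0.0, -1.0]]
wrist_force: [0.6, 0.1, -0.6]
gripper_width: -0.0
grasp_force: 0.0
```

Run:
```python
from h import *
s=ctrl.get_state();print(s["clock"],s["tcp_pos"],s["wrist_force"])
f=ctrl.grab_frame("scene");P=cloud(f);cv2.imwrite("pics/s4.png",f["pixels"][:,:,::-1])
R=np.array([[.9943,-.1068],[.1068,.9943]])
for n,c,a,b in(("rocker near",(.5383,.1068),.008,.014),("rocker far",(.5701,.1102),.004,.014),("sq",(.5746,-.1005),.012,.012),("rd",(.5597,.0387),.01,.01),("bar",(.5671,-.0309),.015,.004)):
    q=(P[...,:2]-c)@R;m=(abs(q[...,0])<a)&(abs(q[...,1])<b)&(P[...,2]<.06);print(n,m.sum(),np.median(P[m][:,2]).round(4))
```

```text
10.0 [ 0.49662349 -0.10932081  0.23799271] [ 0.58267067  0.05698024 -0.62665603]
rocker near 82 0.0331
rocker far 65 0.0382
sq 127 0.0348
rd 73 0.0352
bar 51 0.035
```

View pics/s4.png

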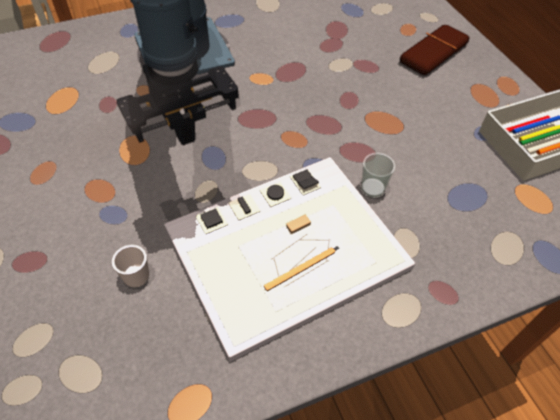

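The rocker at (306,180) is on and all three keys are up. The jar, cup, eraser and pencil haven't moved, and the hand at (185,125) is clear.

```bash
python3 -c "
from plant import ctrl
print(ctrl.sign_off())"
```

```text
the job is handed in; nothing more can be done
None
```

The light box is switched on and the job is handed in: the rocker was tipped fully on, the square key was then pressed fully down and came back up, nothing else was moved, and the hand is clear (the sign-off returned no verdict).

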